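Block a plaster mould tight in its transport crate

TASK

The plaster casting mould sits loose in its plywood crate: block it in so that it cannot shift. Push the mould over into a corner, fit the long wooden bar in the gap beside it, fully home on the crate floor, and press the wooden wedge, thin end down, firmly into the gap at the mould's end until it stays jammed and holds the mould hard up against the opposite end wall; then let go. Use moderate force so as not to chip the plaster, and leave the jar and the two pots where they stand.

Things in the scene. Friction and masses are not known exactly. Their poses are not given: they have to be found in the camera images.
- crate: Open plywood crate, fixed to the bench. Origin: centre of its underside, on the bench; x axis along its 174 mm inner length, y across its 151 mm inner width, z up. Inner floor 24 mm above the bench, inside 70 mm deep, walls 12 mm thick, level rims 94 mm above the bench; outside 198 x 195 mm with corner battens. It may stand turned.
- mould: Off-white plaster block 130 (x) x 110 (y) x 65 mm high, about 0.75 kg, loose on the crate floor, turned a few degrees at most from the crate's axes. Origin: centre of its underside. Central round hollow in its top, 78 mm wide, 48 mm deep: shut fingers in it can drag the mould (3 to 6 N). Pushed into any corner of the crate it leaves a 41 mm gap along a long side and 44 mm at one end.
- bar: Planed softwood bar 170 (x) x 38 (y) x 70 mm high, 0.22 kg, standing on the bench on its long narrow side. Origin: centre of its underside; z up. Its lowest 4 mm are 3 mm narrower on each long side and 4 mm shorter at each end, as a lead-in. It fits only lengthwise in the crate, beside the mould.
- wedge: Softwood wedge 78 mm high, 0.1 kg, standing on its thin end. Origin: centre of the foot; z up. 60 mm wide (y, parallel faces). The -x face is upright at x = -17 mm; the +x face slopes from x = +17 mm at the foot to +31 mm at the head. In the 44 mm gap it jams with its foot 8 to 18 mm above the crate floor, and stays jammed by friction after a press of 15 N or more.
- glaze_jar: Bystander: white plastic glaze jar 86 mm diameter, 105 mm high, origin under its centre.
- pot: Bystander: closed ochre egg-shaped pot 100 mm diameter, 88 mm high, origin under its centre.
- bisque_pot: Bystander: closed pale egg-shaped pot 84 mm diameter, 78 mm high, origin under its centre.
Not all that is in view belongs to the job. Leave any pink or purple look-alike of the bar alone. What is shaped like the mould but green is not meant.

How it is judged (in metres and radians):
At the end, for the whole second after the job is handed in: Mould flat on the crate floor, square within 0.04 rad, within 2.5 mm of an end wall; bar upright in the crate, underside within 4 mm of its floor; wedge upright in the end gap, foot 2 to 28 mm above the floor, jammed with over 6 N against mould and crate; all at rest (z of mould in the frame of crate below 0.027 m and angle between mould's own z axis and vertical below 0.03 rad and angle between the x axis of mould and the x axis of crate, either way round below 0.04 rad and (x of mould in the frame of crate above 0.0195 m or x of mould in the frame of crate below -0.0195 m) and z of bar in the frame of crate below 0.028 m and angle between bar's own z axis and vertical below 0.06 rad and horizontal distance between bar and crate below 0.065 m and horizontal distance between wedge and crate below 0.085 m and angle between wedge's own z axis and vertical below 0.15 rad and z of wedge in the frame of crate between 0.026 and 0.052 m and contact force between wedge and mould above 6 N and contact force between wedge and crate above 6 N and linear speed of each of mould, bar, wedge below 0.01 m/s); the robot touches nothing.
It fails at once if the jar or a pot is shifted by more than 30 mm (distance of any of glaze_jar, pot, bisque_pot from where it was at the start of the episode above 0.03 m).
It fails at once if the plaster is pressed with more than 70 N by the fingers or 90 N by the wedge (contact force between the fingers and mould above 70 N or contact force between wedge and mould above 90 N).
It fails at once if the mould is tipped by more than 0.3 rad (angle between mould's own z axis and vertical above 0.3 rad).
It also fails if it takes over 72 s, if anything falls off the work surface, if the arm or the gripper's body presses on something with over 40 N, if the wrist force passes 120 N, or if a joint passes its speed limit or range.

ROBOT

A 6-joint arm with a two-finger parallel gripper is mounted at the origin on the work surface. World frame = base frame: x ahead of the robot, y to its left, z up, the work surface at z = 0. Lengths are in m, angles in degrees, forces in N, time in s.
With the tool pointing down it reaches from about 0.25 to 0.725 m from the base axis. Payload 9.7 kg.
Tool frame: the origin (TCP) lies where the fingers leave the gripper's body, on its centre line; the fingertips stand 73 mm ahead of it and the grasp point (between the pads) lies 54 mm ahead of it; y points along the fingers, x is the direction in which the jaws open and shut, and the axes are right-handed (so a half turn about y gives the same grasp; the last joint's range is limited). The gripper opens to 85 mm and grips with 20 to 120 N. Pads are 22 mm wide; open, the fingers measure 114 mm over their backs; the gripper's body (76 mm by 85 mm) begins 54 mm behind the grasp point. The pads swing forward as they close: fully open they stand 13 mm farther back than shut.
Start: joints at [-68.583, 4.979, 10.078, 95.1, 0, 90], TCP at [0.201, -0.512, 0.304] pointing down, gripper open.
Joint ranges: [-179.16, 179.16], [-48.56, 103.87], [-65.8, 70.77], [-126.05, 130.52], [-82.76, 87.17], [-180, 180]. Speed limits (degrees/s): [127.2, 127.2, 147.25, 180, 180, 180].

INTERFACE

Orientations are given as [roll, pitch, yaw] about the fixed x, y, z axes, in that order (R = Rz(yaw) Ry(pitch) Rx(roll)).
In Python, from workcell import sensors, imaging, bot, models gives the robot as it stands.
- The arm moves only by the tool arm_command, never from a script. Its argument "rows" is one flat list of numbers, 7 for each row, row after row: the shift along the tool's x, y, z in cm, then the turn, a rotation vector about the tool's x, y, z in degrees, then the gripper's target within -1 to 1 (fully open at 1, half-way at 0, shut at -1). A call has 1 to 12 rows; each row is the pose to reach, as a shift and turn from the pose commanded when the call began, along the tool's axes at that moment; what a row does not reach only later rows make up. A row lasts 1/12 s, in which the tool goes at most 41.7 mm and 7.16 degrees, less where a joint would pass 70% of its speed; a pose out of reach is approached as far as the arm can. A call with a gripper value outside its range is refused whole. The fingers move at their own pace and stop on an object; "force" is the grip in N (left out, the last holds). Time passes only in rows, so rows that repeat a pose let the fingers close. It gives the time, the measured TCP pose, the force and the opening at its end, in the units of the state.
- sensors.get_obs(): the state, without advancing time (a new reading comes with each control period).
- imaging.camera(name): name is "scene" or "top" or "wrist"; returns a dict with "pixels" (400x640x3 uint8, blue, green, red), "z_map" (400x640 float32, m along the optical axis (not along the pixel's ray), 0 where there is no reading), "camera_matrix" (3x3 intrinsics, pixels), "world_from_camera" (4x4, takes a point from camera to world coordinates). Camera axes: x right, y up, looking along -z (the intrinsics and any distortion apply to the point x, -y, -z); pixel columns grow to the right and rows downward; lengths in m; the calibration is good to about 2 mm. A picture is of the moment at which its call begins.
- bot.job_done(): hands the job in, once; it reports no verdict.
Trained networks look in the newest picture that a camera, given by its name, has taken for a name from the list of things; names that differ only in an ending like _2 or _b are one class to them, and where a whole thing is asked for, a point or a joint stands for the part that bears it (a point fixed in the world has none). Each returns a list of dicts, best first, with "conf" (0 to 1); they miss things now and then, are a little off and sometimes report something else, mostly with a low value. They report only what shows in the picture. A call takes as long as a camera call. They do not tell look-alikes from the thing itself.
- models.search_frame(thing, camera): "extent" ([centre column, centre row, width, height] in pixels, round what is visible of it).
- models.spot_point(thing, camera): "location" ([column, row] in pixels: a listed point, or the origin of a listed thing).
The state is a dict: "time": time; "q": joint angles; "qd": joint speeds; "joint_efforts": joint torques, N m; "ee_pos": TCP position; "tcp_rot": TCP orientation; "wrist_force": force on the tool from outside, world axes, zero at the start; "torque": the same for the moment, N m; "opening": finger opening in m.
Only numpy, scipy, OpenCV 4.12 (cv2) and the standard library are available. Lean on these libraries where they do the work, as an engineer would, in place of code of your own. Each camera call takes 0.05 s, during which the arm holds its last target.

## Working session

There is one attempt and no reset: what is moved stays moved. The work goes in short steps, Python scripts to look and compute and a tool call to move; the robot and the scene stay as the last step left them, time stands still between calls to the robot, and variables do not carry over. Pictures are saved under pics/ and viewed, and the job is handed in when it is done.

Besides the shell and the picture viewer there is one more tool, called after "Emit:" by a JSON object that holds its "method" and its "body". arm_command: Moves the arm, as the interface text tells. Its arguments: {"type":"object","properties":{"rows":{"type":"array","items":{"type":"number"}},"force":{"type":"number"}},"required":["rows"]}

```bash
mkdir -p pics; ls; cat > h.py <<'E'
import numpy as np, cv2, math
from workcell import sensors, imaging, bot, models
from scipy.spatial.transform import Rotation as R
def cam(n):
    return imaging.camera(n)
def cloud(c):
    z=c["z_map"];K=c["camera_matrix"];T=c["world_from_camera"]
    v,u=np.mgrid[0:z.shape[0],0:z.shape[1]]
    p=np.stack([(u-K[0,2])/K[0,0]*z,-(v-K[1,2])/K[1,1]*z,-z],-1)
    w=p@T[:3,:3].T+T[:3,3]
    w[z==0]=np.nan
    return w
def proj(c,P):
    K=c["camera_matrix"];T=np.linalg.inv(c["world_from_camera"])
    p=np.asarray(P)@T[:3,:3].T+T[:3,3]
    return np.stack([K[0,0]*p[...,0]/-p[...,2]+K[0,2],K[1,1]*-p[...,1]/-p[...,2]+K[1,2]],-1)
E
python3 - <<'E'
from h import *
for n in("scene","top"):
    c=cam(n);cv2.imwrite(f"pics/{n}0.png",c["pixels"]);np.savez(f"{n}0.npz",**c)
    print(n,c["camera_matrix"],c["world_from_camera"])
    for t in("crate","mould","bar","wedge","glaze_jar","pot","bisque_pot"):
        print(t,[(round(d["conf"],2),np.round(d["extent"])) for d in models.search_frame(t,n)][:3],[(round(d["conf"],2),np.round(d["location"])) for d in models.spot_point(t,n)][:3])
print(sensors.get_obs())
E
```

```text
pics
scene [[426.10398422   0.         324.35339751]
 [  0.         426.10398422 204.41116   ]
 [  0.           0.           1.        ]] [[ 0.82686921 -0.39565276  0.39968263  1.02068507]
 [ 0.56196538  0.55352163 -0.61466147 -0.71071124]
 [ 0.02195953  0.73285244  0.68003315  0.91083323]
 [ 0.          0.          0.          1.        ]]
crate [(0.74, array([286., 254.,  97.,  92.]))] [(0.77, array([289., 265.]))]
mould [(0.84, array([366., 302.,  59.,  68.]))] [(0.91, array([363., 307.])), (0.71, array([294., 256.]))]
bar [(0.95, array([389., 145.,  25.,  38.])), (0.87, array([294., 156.,  19.,  48.])), (0.73, array([357., 161.,  45.,  43.]))] [(0.73, array([354., 169.])), (0.56, array([294., 165.])), (0.53, array([415., 193.]))]
wedge [(0.85, array([352., 194.,  21.,  32.]))] [(0.79, array([353., 200.]))]
glaze_jar [(0.71, array([390., 231.,  33.,  45.])), (0.15, array([288., 254., 102.,  91.]))] [(0.84, array([388., 243.]))]
pot [(0.69, array([418., 182.,  34.,  27.])), (0.57, array([390., 230.,  35.,  48.]))] [(0.76, array([415., 188.]))]
bisque_pot [(0.86, array([248., 356., 
[... 1132 characters left out ...]
57.,  31.,  33.]))] [(0.78, array([481., 162.]))]
{'time': 1.5, 'q': array([-6.85819909e+01,  4.97995604e+00,  1.00772305e+01,  9.51003568e+01,
        6.63326370e-04,  8.99979175e+01]), 'qd': array([-0.01823923,  0.01003283, -0.00027546,  0.00513615,  0.0176001 ,
       -0.04041688]), 'joint_efforts': array([ 3.91838199e-06, -5.20095849e+01,  4.64856076e+01,  1.67530932e-03,
       -4.15958630e-05, -3.72344587e-06]), 'ee_pos': array([ 0.20084162, -0.51200688,  0.30386519]), 'tcp_rot': array([-8.99993366e+01,  3.08227417e-03, -6.85799084e+01]), 'wrist_force': array([ 0.57297062, -0.24401183,  1.08558974]), 'torque': array([0.01482279, 0.03536868, 0.00283553]), 'opening': 0.08544953254804294}
```

View pictures.

View pics/scene0.png

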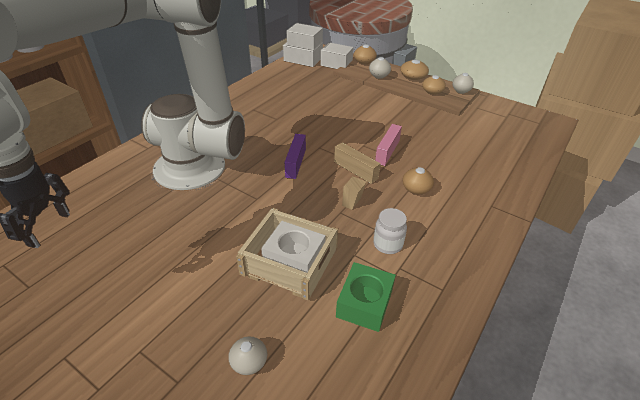

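View pics/top0.png

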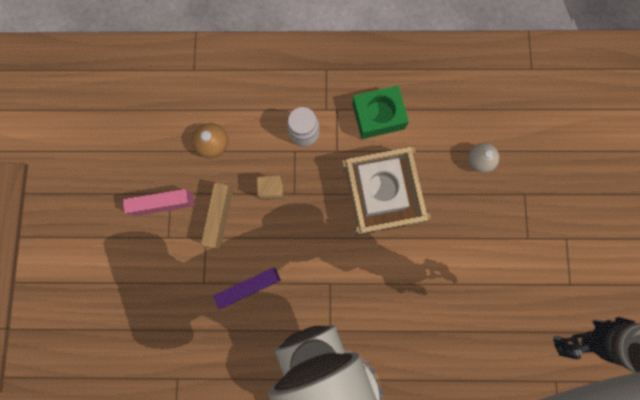

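Scene view: the crate is at about (288,254) with the white mould inside, the bar at (358,161) and the wedge at (352,194).

Candidates in the top view:
- **Bar:** tan (216,215), pink (157,201) and purple (247,288). I choose the tan one.
- **Mould:** white in the crate (385,188) and green (380,112). I choose the white one.
- **Wedge:** only (270,187).

Next I measure them.

```bash
python3 - <<'E'
from h import *
c=dict(np.load("top0.npz"));w=cloud(c);im=c["pixels"]
def rect(name,box,zlo,zhi):
    u0,v0,u1,v1=box;m=np.zeros(w.shape[:2],bool);m[v0:v1,u0:u1]=1
    m&=(w[...,2]>zlo)&(w[...,2]<zhi)
    p=w[m];r=cv2.minAreaRect(p[:,:2].astype(np.float32)*1000)
    print(name,len(p),"c",np.round(r[0],1),"size",np.round(r[1],1),"ang",round(r[2],1),"z",np.round(np.percentile(p[:,2],[5,50,95]),4))
rect("bar top",(195,175,240,255),.062,.08)
rect("bar all",(195,175,240,255),.015,.08)
rect("wedge top",(250,170,292,205),.070,.09)
rect("wedge all",(250,170,292,205),.012,.09)
rect("crate rim",(335,140,440,240),.088,.1)
rect("mould top",(350,150,425,225),.080,.0915)
rect("jar",(280,100,325,150),.03,.12)
rect("pot",(185,115,235,165),.02,.12)
rect("bisque",(465,135,505,180),.02,.12)
s=im[130:250,180:460];cv2.imwrite("pics/crop0.png",cv2.resize(s,None,fx=2.8,fy=2.8,interpolation=cv2.INTER_CUBIC))
b=cam("scene");s=b["pixels"][130:310,220:440];cv2.imwrite("pics/crop1.png",cv2.resize(s,None,fx=3.3,fy=3.3,interpolation=cv2.INTER_CUBIC))
E
```

```text
bar top 945 c [477.3 315.9] size [ 40.1 170.1] ang 80.4 z [0.066  0.0701 0.0737]
bar all 1225 c [477.3 315.8] size [ 40.1 170.2] ang 80.3 z [0.0259 0.0693 0.0734]
wedge top 415 c [555.2 172.3] size [49.3 59.5] ang 2.6 z [0.0741 0.0781 0.0817]
wedge all 529 c [555.1 172.3] size [49.6 59.9] ang 3.5 z [0.0274 0.0774 0.0815]
crate rim 2166 c [ 542.8 -136.9] size [199.1 193.8] ang 11.2 z [0.0884 0.092  0.0965]
mould top 1607 c [ 544.6 -137.4] size [197.5 182.4] ang 6.8 z [0.083  0.0884 0.0911]
jar 922 c [722.7  84.1] size [83.  79.7] ang 88.5 z [0.045  0.1033 0.1079]
pot 983 c [689.8 343.7] size [94.8 97.4] ang 66.9 z [0.0452 0.067  0.0856]
bisque 728 c [ 640.6 -413.3] size [81.2 80.2] ang 65.9 z [0.0377 0.0579 0.0748]
```

View pics/crop0.png

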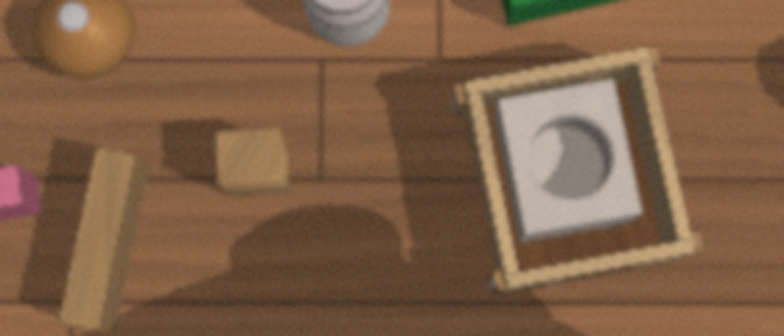

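View pics/crop1.png

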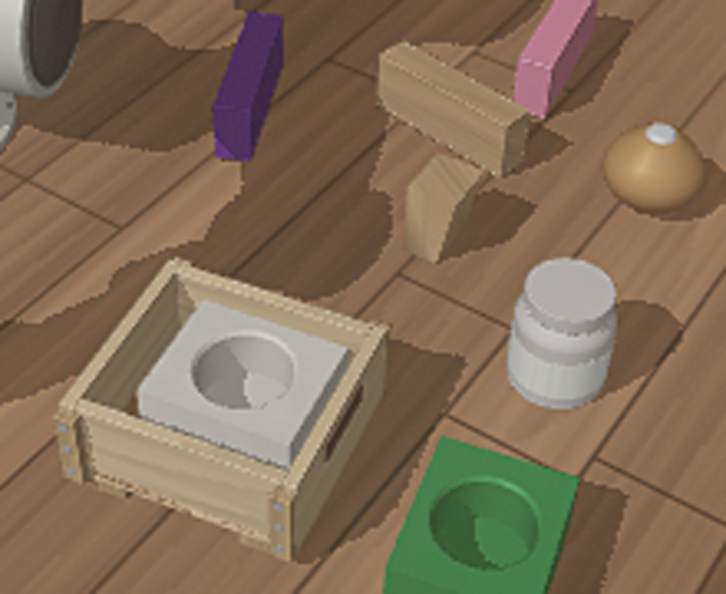

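```bash
python3 - <<'E'
from h import *
c=dict(np.load("top0.npz"));s=cam("scene");np.savez("scene0.npz",**s)
for nm,cc in(("top",c),("scene",s)):
    w=cloud(cc).reshape(-1,3)
    a=np.radians(3);d=w[:,:2]-[.555,.172]
    x=d@[np.cos(a),np.sin(a)];y=d@[-np.sin(a),np.cos(a)]
    m=(abs(x)<.045)&(abs(y)<.045)&(w[:,2]>.008)
    for lo in np.arange(.01,.09,.01):
        k=m&(w[:,2]>=lo)&(w[:,2]<lo+.01)
        if k.sum()>5: print(nm,round(lo,2),k.sum(),"x",np.round(np.percentile(x[k],[2,50,98])*1000),"y",np.round(np.percentile(y[k],[2,50,98])*1000))
# mould by colour
w=cloud(c);hsv=cv2.cvtColor(c["pixels"],cv2.COLOR_BGR2HSV)
for T,cen in((40,None),(60,None)):
    m=(hsv[...,1]<T)&(hsv[...,2]>90);b=np.zeros_like(m);b[140:240,340:430]=1
    m=(m&b).astype(np.uint8);n,l,st,_=cv2.connectedComponentsWithStats(m);i=1+st[1:,4].argmax();m=(l==i)
    print(T,st[i])
    # project pixels onto plane z=.089
    v,u=np.nonzero(m);K=c["camera_matrix"];Tm=c["world_from_camera"]
    r=np.stack([(u-K[0,2])/K[0,0],-(v-K[1,2])/K[1,1],-np.ones(len(u))],-1)@Tm[:3,:3].T
    P=Tm[:3,3]+r*((.089-Tm[2,3])/r[:,2:])
    print(cv2.minAreaRect(P[:,:2].astype(np.float32)*1000), np.nanmedian(w[m][:,2]))
E
```

```text
top 0.01 19 x [-24. -23.  12.] y [-30.   0.  27.]
top 0.02 16 x [-24. -23.   5.] y [-29. -10.  15.]
top 0.03 21 x [-24. -23.  -5.] y [-30. -16.  28.]
top 0.04 18 x [-24. -23.  18.] y [-29.  -0.  27.]
top 0.05 23 x [-24. -23.   2.] y [-29. -12.  25.]
top 0.06 19 x [-25. -23.  21.] y [-29. -17.  28.]
top 0.07 342 x [-24.  -1.  24.] y [-29.   2.  30.]
top 0.08 73 x [-23.  -1.  22.] y [-29.  -3.  26.]
scene 0.01 39 x [-24.  -3.  14.] y [-33. -28.  24.]
scene 0.02 36 x [-22.   5.  15.] y [-33. -29.  26.]
scene 0.03 41 x [-23.   5.  16.] y [-32. -28.  24.]
scene 0.04 42 x [-23.   5.  19.] y [-33. -29.  28.]
scene 0.05 43 x [-24.   4.  20.] y [-32. -29.  18.]
scene 0.06 47 x [-24.   7.  22.] y [-32. -29.  25.]
scene 0.07 220 x [-24.   1.  24.] y [-32.  -4.  29.]
scene 0.08 19 x [-22.  -5.  22.] y [-30.  -6.  23.]
40 [ 358  159   50   57 2144]
((549.2908325195312, -126.52236938476562), (135.28570556640625, 113.35086822509766), 10.171828269958496) 0.08678085659673995
60 [ 357  158   52   58 2271]
((549.7328491210938, -126.68907928466797), (138.81414794921875, 116.03936004638672), 10.245370864868164) 0.0865456015187771
```

```bash
cat >> h.py <<'E'
def go(x,y,z,yaw=None,z_is_tip=False):
    o=sensors.get_obs();p=o["ee_pos"];r=o["tcp_rot"];M=R.from_euler("xyz",r,degrees=True)
    t=np.array([x,y,z+(0.073 if z_is_tip else 0)])
    d=M.inv().apply(t-p)*100
    G=R.from_euler("xyz",[-90,0,r[2] if yaw is None else yaw],degrees=True)
    rv=np.degrees((M.inv()*G).as_rotvec())
    print("t",round(o["time"],2),"pos",np.round(p*1000,1),"rpy",np.round(r,1),"q",np.round(o["q"],0),"F",np.round(o["wrist_force"],1),"open",round(o["opening"]*1000,1))
    print("shift cm",np.round(d,2),"rot",np.round(rv,2),"rows",math.ceil(max(np.linalg.norm(d)/4.17,np.linalg.norm(rv)/7.16)))
E
python3 -c "
from h import *
go(.549,-.127,.26,-78.8)"
```

```text
t 1.6 pos [ 200.8 -512.   303.9] rpy [-90.   -0.  -68.6] q [-69.   5.  10.  95.  -0.  90.] F [-0.  0. -0.] open 85.7
shift cm [-23.13   4.39  46.47] rot [-0.   10.22  0.  ] rows 13
```

Emit:
{"method": "arm_command", "body": {"rows": [-23.1,4.4,46.5,0,10.2,0,-1,-23.1,4.4,46.5,0,10.2,0,-1,-23.1,4.4,46.5,0,10.2,0,-1,-23.1,4.4,46.5,0,10.2,0,-1,-23.1,4.4,46.5,0,10.2,0,-1,-23.1,4.4,46.5,0,10.2,0,-1,-23.1,4.4,46.5,0,10.2,0,-1,-23.1,4.4,46.5,0,10.2,0,-1,-23.1,4.4,46.5,0,10.2,0,-1,-23.1,4.4,46.5,0,10.2,0,-1,-23.1,4.4,46.5,0,10.2,0,-1,-23.1,4.4,46.5,0,10.2,0,-1], "force": 40}}

```text
time: 2.6
ee_pos: [0.5347, -0.1426, 0.2619]
tcp_rot: [-90.0, -0.0, -78.8]
wrist_force: [0.6, -0.9, 0.6]
opening: 0.0001
```

```bash
python3 - <<'E'
from h import *
go(.549,-.127,.26,-78.8)
c=cam("wrist");cv2.imwrite("pics/w1.png",c["pixels"]);np.savez("w1.npz",**c);print(c["world_from_camera"],c["camera_matrix"])
w=cloud(c)
m=(w[...,2]>.085)&(w[...,2]<.1)&(abs(w[...,0]-.543)<.13)&(abs(w[...,1]+.137)<.13)
print(m.sum(),cv2.minAreaRect(w[m][:,:2].astype(np.float32)*1000),np.nanpercentile(w[m][:,2],[5,50,95]))
E
```

```text
t 2.6 pos [ 534.7 -142.6  261.9] rpy [-90.   -0.  -78.8] q [-15.   5.   5.  90.  -0. 154.] F [ 0.6 -0.9  0.6] open 0.1
shift cm [-1.26  0.19  1.71] rot [-0.03  0.02  0.02] rows 1
[[ 0.19481613  0.93951253  0.2817142   0.60565145]
 [-0.9808386   0.18616223  0.05743917 -0.1273522 ]
 [ 0.00152027 -0.28750623  0.95777756  0.33250254]
 [ 0.          0.          0.          1.        ]] [[299.56777159   0.         322.87690945]
 [  0.         299.56777159 199.19202494]
 [  0.           0.           1.        ]]
26599 ((539.9788818359375, -136.53945922851562), (197.6885223388672, 194.77565002441406), 11.143033027648926) [0.08783367 0.09022449 0.09537593]
```

View pics/w1.png

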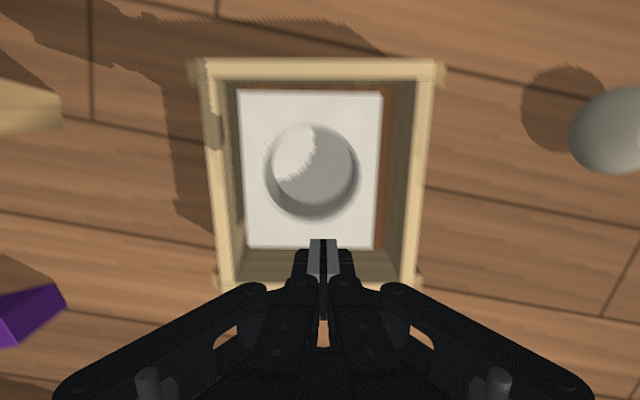

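The picture shows the crate rim around (195–440, 60–290), the mould at (310,170) turned almost square to the crate, and its hollow at (312,172). The poses agree with the top view. I go down into the hollow next.

Emit:
{"method": "arm_command", "body": {"rows": [-1.3,0.2,1.7,0,0,0,-1,-1.3,4,1.7,0,0,0,-1,-1.3,8,1.7,0,0,0,-1,-1.3,11,1.7,0,0,0,-1,-1.3,13.2,1.7,0,0,0,-1,-1.3,13.2,1.7,0,0,0,-1]}}

```text
time: 3.15
ee_pos: [0.5455, -0.1279, 0.1247]
tcp_rot: [-90.4, 0.2, -78.8]
wrist_force: [-0.9, 0.1, 0.3]
opening: -0.0
```

```bash
python3 - <<'E'
from h import *
go(.549,-.127,.128,-78.8)
c=cam("wrist");cv2.imwrite("pics/w2.png",c["pixels"])
E
```

```text
t 3.15 pos [ 545.5 -127.9  124.7] rpy [-90.4   0.2 -78.8] q [-13.   7.  -7.  76.  -0. 156.] F [-0.9  0.1  0.3] open -0.0
shift cm [-0.02 -0.33  0.35] rot [ 0.4   0.03 -0.18] rows 1
```

View pics/w2.png

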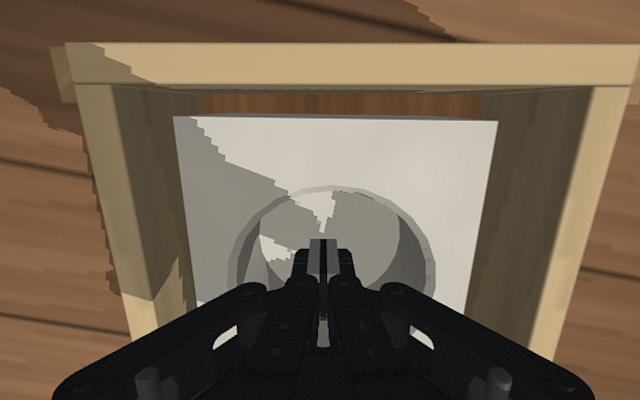

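The shut fingers are inside the hollow, around (322,250), clear of its rim. Now I drag toward crate +x.

Emit:
{"method": "arm_command", "body": {"rows": [0,0,0.3,0,0,0,-1,0,0,0.6,0,0,0,-1,0,0,0.9,0,0,0,-1,0,0,1.2,0,0,0,-1,0,0,1.5,0,0,0,-1,0,0,1.8,0,0,0,-1,0,0,2.1,0,0,0,-1,0,0,2.3,0,0,0,-1,0,0,2.5,0,0,0,-1,0,0,2.7,0,0,0,-1,0,0,2.9,0,0,0,-1,0,0,3.1,0,0,0,-1]}}

```text
time: 4.2
ee_pos: [0.5783, -0.1224, 0.1298]
tcp_rot: [-90.0, 0.0, -78.8]
wrist_force: [-5.5, -2.1, 0.4]
opening: 0.0001
```

Emit:
{"method": "arm_command", "body": {"rows": [0,0,0.15,0,0,0,-1,0,0,0.3,0,0,0,-1,0,0,0.45,0,0,0,-1,0,0,0.6,0,0,0,-1]}}

```text
time: 4.53
ee_pos: [0.584, -0.1213, 0.1298]
tcp_rot: [-90.0, 0.0, -78.8]
wrist_force: [-3.9, -0.7, 0.6]
opening: -0.0002
```

```bash
python3 - <<'E'
from h import *
go(.549,-.127,.128,-78.8)
c=cam("wrist");cv2.imwrite("pics/w3.png",c["pixels"])
E
```

```text
t 4.53 pos [ 584.  -121.3  129.8] rpy [-90.    0.  -78.8] q [-12.  11.  -2.  77.  -0. 157.] F [-3.9 -0.7  0.6] open -0.2
shift cm [-0.12  0.18 -3.54] rot [ 0.03  0.01 -0.  ] rows 1
```

View pics/w3.png

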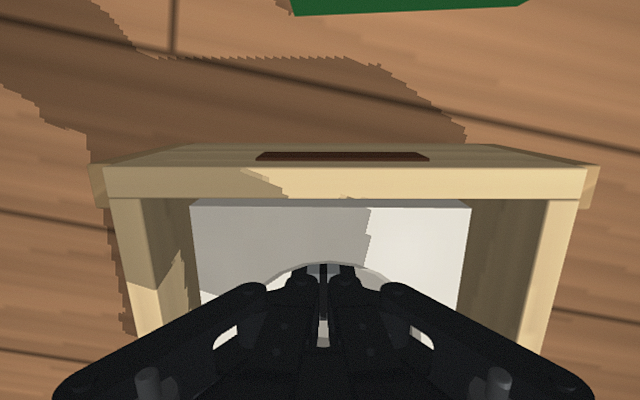

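The far face is at row 205 and the wall's inner edge at about 198, so it is nearly there. I continue gently.

Emit:
{"method": "arm_command", "body": {"rows": [0,0,0.1,0,0,0,-1,0,0,0.2,0,0,0,-1,0,0,0.3,0,0,0,-1]}}

```text
time: 4.83
ee_pos: [0.587, -0.1207, 0.1298]
tcp_rot: [-90.0, 0.0, -78.8]
wrist_force: [-3.7, -0.3, 1.3]
opening: -0.0001
```

Emit:
{"method": "arm_command", "body": {"rows": [0,0,0.1,0,0,0,-1,0,0,0.2,0,0,0,-1]}}

```text
time: 5.0
ee_pos: [0.5885, -0.1204, 0.1298]
tcp_rot: [-90.1, -0.0, -78.8]
wrist_force: [-10.3, -2.5, 5.0]
opening: -0.0001
```

Emit:
{"method": "arm_command", "body": {"rows": [0,0,0.1,0,0,0,-1,0,0,0.15,0,0,0,-1]}}

```text
time: 5.17
ee_pos: [0.5887, -0.1204, 0.1299]
tcp_rot: [-90.3, -0.0, -78.8]
wrist_force: [-18.5, -3.3, 9.6]
opening: -0.0002
```

Emit:
{"method": "arm_command", "body": {"rows": [0,0,-1,0,0,0,-1,0,0,-2,0,0,0,-1,0,0,-2.8,0,0,0,-1,-0.4,0,-2.8,0,0,0,-1,-0.8,0,-2.8,0,0,0,-1,-1.2,0,-2.8,0,0,0,-1,-1.5,0,-2.8,0,0,0,-1,-1.8,0,-2.8,0,0,0,-1,-2.0,0,-2.8,0,0,0,-1,-2.2,0,-2.8,0,0,0,-1,-2.4,0,-2.8,0,0,0,-1,-2.6,0,-2.8,0,0,0,-1]}}

```text
time: 6.17
ee_pos: [0.558, -0.1001, 0.1299]
tcp_rot: [-90.0, -0.0, -78.8]
wrist_force: [1.0, -3.4, -0.3]
opening: 0.0001
```

Emit:
{"method": "arm_command", "body": {"rows": [-0.15,0,0,0,0,0,-1,-0.3,0,0,0,0,0,-1,-0.45,0,0,0,0,0,-1]}}

```text
time: 6.42
ee_pos: [0.557, -0.0956, 0.1298]
tcp_rot: [-90.0, -0.0, -78.8]
wrist_force: [0.9, -1.8, -1.6]
opening: 0.0002
```

```bash
python3 - <<'E'
from h import *
go(.549,-.127,.128,-78.8)
c=cam("wrist");cv2.imwrite("pics/w4.png",c["pixels"])
E
```

```text
t 6.42 pos [557.  -95.6 129.8] rpy [-90.   -0.  -78.8] q [-10.   7.  -7.  76.  -0. 159.] F [ 0.9 -1.8 -1.6] open 0.2
shift cm [ 2.93  0.18 -1.4 ] rot [0.   0.01 0.01] rows 1
```

View pics/w4.png

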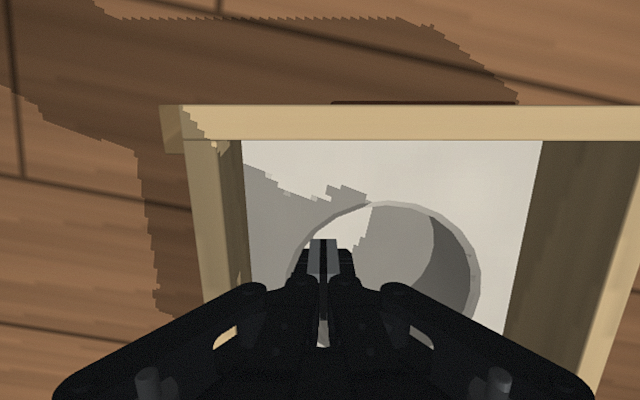

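The mould is flush at the far end (row 140). A gap of about 15 px is left on the side wall near (235,200), so I keep pushing.

Emit:
{"method": "arm_command", "body": {"rows": [-0.15,0,0,0,0,0,-1,-0.3,0,0,0,0,0,-1,-0.45,0,0,0,0,0,-1,-0.6,0,0,0,0,0,-1]}}

```text
time: 6.8
ee_pos: [0.5558, -0.0896, 0.1299]
tcp_rot: [-90.0, 0.0, -78.8]
wrist_force: [-0.0, -2.2, -1.2]
opening: -0.0002
```

Emit:
{"method": "arm_command", "body": {"rows": [-0.1,0,0,0,0,0,-1,-0.2,0,0,0,0,0,-1]}}

```text
time: 6.97
ee_pos: [0.5555, -0.088, 0.1299]
tcp_rot: [-90.0, -0.1, -78.8]
wrist_force: [0.7, -9.8, -1.3]
opening: -0.0001
```

Emit:
{"method": "arm_command", "body": {"rows": [-0.1,0,0,0,0,0,-1,-0.15,0,0,0,0,0,-1]}}

```text
time: 7.13
ee_pos: [0.5555, -0.0878, 0.1299]
tcp_rot: [-90.0, -0.2, -78.9]
wrist_force: [2.9, -15.3, -3.6]
opening: -0.0006
```

Emit:
{"method": "arm_command", "body": {"rows": [0.7,0,0,0,0,0,-1,1.5,0,0,0,0,0,-1,1.5,-4,0,0,0,0,-1,1.5,-8,-1,0,0,0,-1,1.5,-12,-3,0,0,0,-1,1.5,-15,-6,0,0,0,-1,1.5,-15,-6,0,0,0,-1]}}

```text
time: 7.72
ee_pos: [0.4976, -0.1133, 0.2869]
tcp_rot: [-89.6, -0.2, -78.8]
wrist_force: [0.2, 0.1, 0.2]
opening: 0.0001
```

```bash
python3 - <<'E'
from h import *
go(.477,.316,.25,80.4)
c=cam("wrist");cv2.imwrite("pics/w5.png",c["pixels"]);np.savez("w5.npz",**c)
w=cloud(c)
m=(w[...,2]>.085)&(w[...,2]<.1)&(abs(w[...,0]-.543)<.13)&(abs(w[...,1]+.137)<.13)
print(m.sum(),cv2.minAreaRect(w[m][:,:2].astype(np.float32)*1000),np.nanpercentile(w[m][:,2],[5,50,95]))
E
```

```text
t 7.72 pos [ 497.6 -113.3  286.9] rpy [-89.6  -0.2 -78.8] q [-13.  -1.   2.  93.   0. 156.] F [0.2 0.1 0.2] open 0.1
shift cm [-42.53   3.62   6.28] rot [ 1.100e-01 -1.592e+02  5.900e-01] rows 23
26474 ((539.8326416015625, -136.490478515625), (198.33657836914062, 195.02584838867188), 11.094791412353516) [0.08800294 0.09040066 0.09543239]
```

View pics/w5.png

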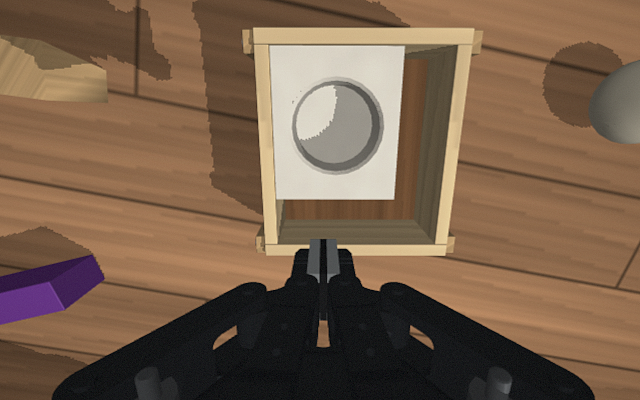

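The mould sits square in the far-left corner. The free L-shaped gap lies on the right (410–445) and at the near end (row 205–240). Now I go for the bar.

Emit:
{"method": "arm_command", "body": {"rows": [-42.5,2,6.3,0,-159,0,-1,-42.5,2,6.3,0,-159,0,-1,-42.5,2,6.3,0,-159,0,-1,-42.5,2,6.3,0,-159,0,-1,-42.5,2,6.3,0,-159,0,0,-42.5,2,6.3,0,-159,0,1,-42.5,2,6.3,0,-159,0,1,-42.5,2,6.3,0,-159,0,1,-42.5,2,6.3,0,-159,0,1,-42.5,2,6.3,0,-159,0,1,-42.5,2,6.3,0,-159,0,1,-42.5,2,6.3,0,-159,0,1]}}

```text
time: 8.77
ee_pos: [0.4777, 0.3202, 0.2572]
tcp_rot: [-90.0, 0.2, 7.8]
wrist_force: [0.6, -0.1, -1.4]
opening: 0.0852
```

```bash
python3 -c "
from h import *
go(.460,.316,.25,80.4)"
```

```text
t 8.77 pos [477.7 320.2 257.2] rpy [-90.    0.2   7.8] q [ 34.   8.   8.  90.   0. 116.] F [ 0.6 -0.1 -1.4] open 85.2
shift cm [-1.81  0.73 -0.18] rot [ -0.11 -72.65  -0.15] rows 11
```

Emit:
{"method": "arm_command", "body": {"rows": [-0.4,0.5,0.1,0,-72.6,0,1,-0.4,0.5,0.1,0,-72.6,0,1,-0.4,0.5,0.1,0,-72.6,0,1,-0.4,0.5,0.1,0,-72.6,0,1,-0.4,0.5,0.1,0,-72.6,0,1,-0.4,0.5,0.1,0,-72.6,0,1,-0.4,0.5,0.1,0,-72.6,0,1,-0.4,0.5,0.1,0,-72.6,0,1,-0.4,0.5,0.1,0,-72.6,0,1,-0.4,0.5,0.1,0,-72.6,0,1,-0.4,0.5,0.1,0,-72.6,0,1,-0.4,0.5,0.1,0,-72.6,0,1]}}

```text
time: 9.77
ee_pos: [0.4744, 0.3172, 0.2537]
tcp_rot: [-89.9, 0.0, 79.6]
wrist_force: [-0.1, 0.3, -0.0]
opening: 0.0851
```

```bash
python3 - <<'E'
from h import *
c=cam("wrist");cv2.imwrite("pics/w6.png",c["pixels"])
w=cloud(c)
m=(w[...,2]>.06)&(w[...,2]<.08)&(abs(w[...,0]-.477)<.13)&(abs(w[...,1]-.316)<.06)
q=w[m];print(m.sum(),cv2.minAreaRect(q[:,:2].astype(np.float32)*1000),np.nanpercentile(q[:,2],[5,50,95]))
go(.477,.316,.128,80.4)
E
```

```text
7958 ((474.6031494140625, 316.58917236328125), (38.055625915527344, 169.92108154296875), 80.44606018066406) [0.06952489 0.07064834 0.07175028]
t 9.82 pos [474.3 317.1 253.9] rpy [-89.9   0.   79.5] q [34.  7.  7. 90.  0. 44.] F [ 0.6 -0.   0.4] open 85.7
shift cm [-0.05 12.59 -0.3 ] rot [-0.07 -0.85 -0.04] rows 4
```

View pics/w6.png

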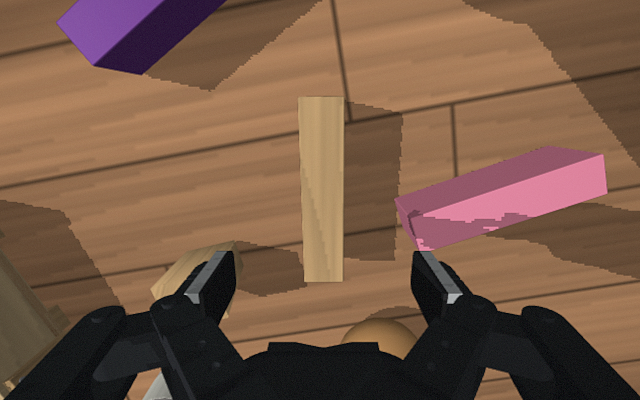

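The tan bar is at (321,190) between the fingers; the pink look-alike is close on the right at (400,200), so I go down with the fingers part-closed. The wrist camera gives the bar as 38.1 x 169.9 mm at z 70.6, which matches. The top camera reads about 2.7 mm too far in x for both bar and crate.

Emit:
{"method": "arm_command", "body": {"rows": [-0.05,1,-0.05,0,-0.9,0,0.3,-0.05,4,-0.05,0,-0.9,0,0.3,-0.05,7,-0.05,0,-0.9,0,0.3,-0.05,10,-0.05,0,-0.9,0,0.3,-0.05,11.8,-0.05,0,-0.9,0,0.3,-0.05,12.6,-0.05,0,-0.9,0,0.3,-0.05,12.6,-0.05,0,-0.9,0,0.3,-0.05,12.6,-0.05,0,-0.9,0,0.3]}}

```text
time: 10.48
ee_pos: [0.4748, 0.3165, 0.1292]
tcp_rot: [-90.0, -0.0, 80.6]
wrist_force: [1.2, 0.1, 0.6]
opening: 0.0556
```

```bash
python3 - <<'E'
from h import *
c=cam("wrist");cv2.imwrite("pics/w7.png",c["pixels"])
go(.4746,.3166,.128,80.4)
E
```

```text
t 10.53 pos [475.2 316.7 130.1] rpy [-90.1  -0.1  80.6] q [34.  8. -6. 76.  0. 43.] F [-1.1  0.5  0.6] open 55.3
shift cm [-0.02  0.21  0.05] rot [0.07 0.23 0.06] rows 1
```

View pics/w7.png

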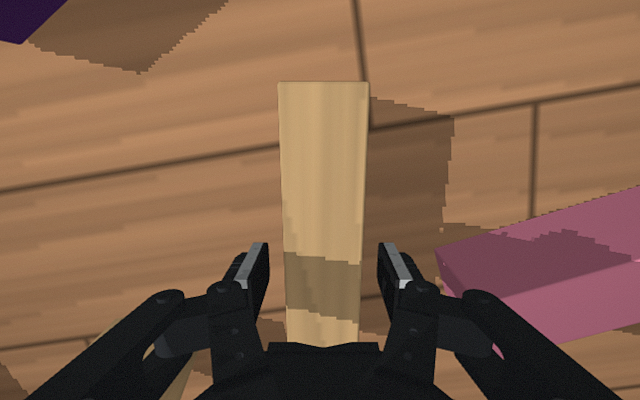

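The bar (center 322) is between the pads, and the right finger clears the pink bar. I close and lift.

Emit:
{"method": "arm_command", "body": {"rows": [0,0.2,0,0,0,0,-1,0,0.2,0,0,0,0,-1,0,0.2,0,0,0,0,-1,0,0.2,0,0,0,0,-1,0,0.2,0,0,0,0,-1,0,0.2,0,0,0,0,-1,0,-2,0,0,0,0,-1,0,-5,0,0,0,0,-1,0,-9,0,0,0,0,-1,0,-13,0,0,0,0,-1,0,-13,0,0,0,0,-1], "force": 70}}

```text
time: 11.45
ee_pos: [0.476, 0.3173, 0.2676]
tcp_rot: [-90.5, -0.4, 80.7]
wrist_force: [1.8, 0.4, -2.5]
opening: 0.0361
```

```bash
python3 - <<'E'
from h import *
c=cam("wrist");cv2.imwrite("pics/w8.png",c["pixels"])
w=cloud(c);o=sensors.get_obs();p=o["ee_pos"]
m=(abs(w[...,2]-(p[2]-.06))<.02)&(abs(w[...,0]-p[0])<.1)&(abs(w[...,1]-p[1])<.06)
q=w[m];print(m.sum(),np.nanpercentile(q[:,2],[5,50,95])-p[2])
go(.5256,-.1934,.26,101.12)
E
```

```text
23175 [-0.0554277  -0.05419642 -0.0526154 ]
t 11.5 pos [475.8 317.2 263.8] rpy [-90.3  -0.3  80.7] q [34.  7.  8. 90.  0. 43.] F [ 0.3 -0.4 -3.7] open 36.3
shift cm [-49.57   0.19 -13.2 ] rot [  0.38 -20.47   0.25] rows 13
```

View pics/w8.png

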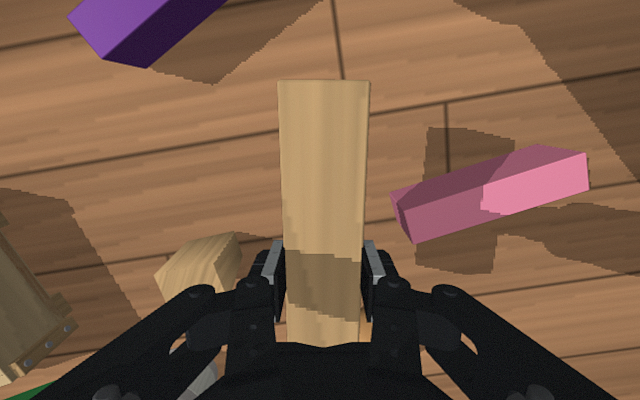

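The bar is held square and level, with its underside about 128 mm below the TCP. I carry it to above the slot.

```bash
python3 -c "
from h import *
go(.5505,-.1905,.265,101.12)"
```

```text
t 11.5 pos [475.8 317.2 263.8] rpy [-90.3  -0.3  80.7] q [34.  7.  8. 90.  0. 43.] F [ 0.3 -0.4 -3.7] open 36.3
shift cm [-48.88  -0.29 -15.62] rot [  0.38 -20.47   0.25] rows 13
```

Emit:
{"method": "arm_command", "body": {"rows": [-3,-0.3,-1,0,-2,0,-1,-8,-0.3,-2.5,0,-5,0,-1,-12,-0.3,-3.8,0,-7,0,-1,-16,-0.3,-5.1,0,-9,0,-1,-20,-0.3,-6.4,0,-11,0,-1,-24,-0.3,-7.7,0,-13,0,-1,-28,-0.3,-9,0,-15,0,-1,-32,-0.3,-10.2,0,-17,0,-1,-36,-0.3,-11.5,0,-19,0,-1,-40,-0.3,-12.8,0,-20.5,0,-1,-43,-0.3,-13.7,0,-20.5,0,-1,-46,-0.3,-14.7,0,-20.5,0,-1]}}

```text
time: 12.5
ee_pos: [0.5446, -0.1641, 0.2604]
tcp_rot: [-89.9, -0.0, 101.1]
wrist_force: [0.7, 0.8, -3.0]
opening: 0.0362
```

```bash
python3 -c "
from h import *
go(.5505,-.1905,.265,101.12)"
```

```text
t 12.5 pos [ 544.6 -164.1  260.4] rpy [-89.9  -0.  101.1] q [-17.   7.   7.  91.  -0. -28.] F [ 0.7  0.8 -3. ] open 36.2
shift cm [-2.71 -0.46 -0.07] rot [-0.08 -0.01  0.03] rows 1
```

Next I move over the slot and lower until the bar's foot is just above the rim (TCP 0.240).

Emit:
{"method": "arm_command", "body": {"rows": [-1.5,0,-0.1,0,0,0,-1,-2.7,0,-0.1,0,0,0,-1,-2.7,1,-0.1,0,0,0,-1,-2.7,2,-0.1,0,0,0,-1,-2.7,2,-0.1,0,0,0,-1,-2.7,2,-0.1,0,0,0,-1]}}

```text
time: 13.0
ee_pos: [0.5509, -0.1861, 0.2406]
tcp_rot: [-89.9, -0.1, 101.3]
wrist_force: [0.4, 0.1, -3.0]
opening: 0.0361
```

```bash
python3 - <<'E'
from h import *
c=cam("wrist");cv2.imwrite("pics/w9.png",c["pixels"])
go(.5505,-.1905,.23,101.12)
w=cloud(c)
v,u=np.mgrid[0:400,0:640]
m=(w[...,2]>.075)&(w[...,2]<.1)
q=w[m];print(m.sum())
ux=np.array([.9812,.1929]);uy=np.array([-.1929,.9812])
d=w[...,:2]-[.5399,-.1365]
X=d@ux;Y=d@uy
# rims heights in band; list y extents of z>0.088 points at x slices
for x0 in(-.07,-.05,-.03,-.01):
    k=m&(abs(X-x0)<.008)
    h=np.histogram(Y[k]*1000,bins=np.arange(-105,105,6))
    print(x0,[(int(a),int(n)) for a,n in zip(h[1],h[0]) if n>0])
E
```

```text
t 13.05 pos [ 551.1 -186.3  241.5] rpy [-90.   -0.  101.3] q [-19.   9.   7.  89.   0. -30.] F [-0.3  0.7 -2.7] open 36.2
shift cm [-0.4   1.15  0.14] rot [-0.04  0.14  0.03] rows 1
20982
-0.07 [(-93, 29), (-87, 189), (69, 187), (75, 353), (81, 194), (87, 1)]
-0.05 [(-93, 27), (-87, 171), (-21, 12), (-15, 32), (-9, 32), (-3, 32), (3, 32), (9, 31), (15, 34), (21, 32), (27, 30), (33, 33), (39, 32), (45, 31), (51, 32), (57, 31), (63, 31), (69, 208), (75, 313), (81, 175), (87, 2)]
-0.03 [(-93, 25), (-87, 159), (-21, 64), (-15, 171), (-9, 167), (-3, 167), (3, 166), (9, 171), (15, 166), (21, 165), (27, 172), (33, 165), (39, 172), (45, 163), (51, 171), (57, 169), (63, 166), (69, 205), (75, 220), (81, 160), (87, 1)]
-0.01 [(-93, 24), (-87, 145), (-21, 63), (-15, 148), (-9, 95), (-3, 56), (3, 28), (9, 14), (15, 7), (21, 11), (27, 22), (33, 41), (39, 79), (45, 148), (51, 157), (57, 154), (63, 157), (69, 194), (75, 202), (81, 143), (87, 1)]
```

View pics/w9.png

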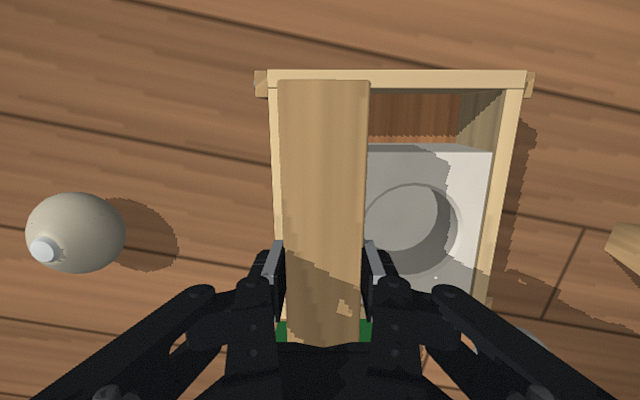

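The bar hangs over the right slot but is about 4 mm short toward the −y wall. I correct that and start lowering it.

Emit:
{"method": "arm_command", "body": {"rows": [-0.4,0,0.14,0,0.1,0,-1,-0.4,0,0.14,0,0.1,0,-1,-0.4,0.5,0.14,0,0.1,0,-1,-0.4,1.0,0.14,0,0.1,0,-1,-0.4,1.5,0.14,0,0.1,0,-1,-0.4,2.0,0.14,0,0.1,0,-1,-0.4,2.3,0.14,0,0.1,0,-1]}}

```text
time: 13.63
ee_pos: [0.5505, -0.1918, 0.2177]
tcp_rot: [-89.9, -0.0, 101.1]
wrist_force: [-0.3, 0.9, -2.5]
opening: 0.0362
```

```bash
python3 - <<'E'
from h import *
c=cam("wrist");cv2.imwrite("pics/w10.png",c["pixels"])
go(.5505,-.1905,.19,101.12)
E
```

```text
t 13.68 pos [ 550.4 -191.8  217.3] rpy [-89.9  -0.  101.1] q [-19.   9.   5.  86.  -0. -30.] F [ 0.3  0.5 -3. ] open 36.3
shift cm [ 0.12  2.73 -0.04] rot [-0.08 -0.06  0.05] rows 1
```

View pics/w10.png

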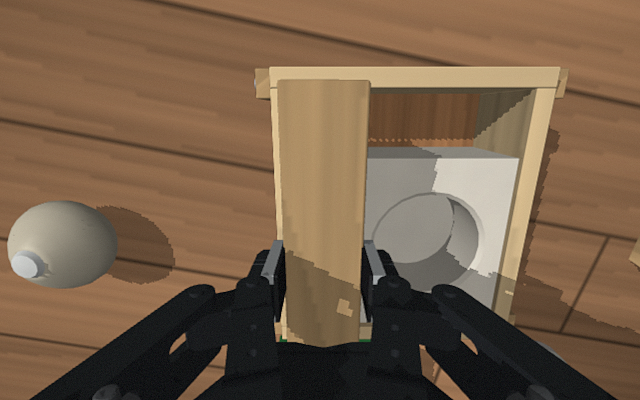

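The ends and sides look centred within a millimetre. I lower further and watch the force.

Emit:
{"method": "arm_command", "body": {"rows": [0.12,0.4,0,0,0,0,-1,0.12,0.8,0,0,0,0,-1,0.12,1.2,0,0,0,0,-1,0.12,1.6,0,0,0,0,-1]}}

```text
time: 14.02
ee_pos: [0.5505, -0.1906, 0.2025]
tcp_rot: [-90.0, -0.0, 101.1]
wrist_force: [0.1, 0.5, -3.0]
opening: 0.0363
```

Emit:
{"method": "arm_command", "body": {"rows": [0,0.4,0,0,0,0,-1,0,0.8,0,0,0,0,-1,0,1.2,0,0,0,0,-1,0,1.6,0,0,0,0,-1]}}

```text
time: 14.35
ee_pos: [0.5505, -0.1907, 0.1865]
tcp_rot: [-90.0, 0.0, 101.1]
wrist_force: [0.2, 0.4, -3.8]
opening: 0.0363
```

Emit:
{"method": "arm_command", "body": {"rows": [0,0.5,0,0,0,0,-1,0,1.0,0,0,0,0,-1,0,1.5,0,0,0,0,-1,0,1.9,0,0,0,0,-1,0,1.9,0,0,0,0,-1]}}

```text
time: 14.77
ee_pos: [0.5501, -0.1905, 0.1667]
tcp_rot: [-89.9, -0.0, 101.1]
wrist_force: [-0.3, 0.6, -3.0]
opening: 0.036
```

```bash
python3 - <<'E'
from h import *
c=cam("wrist");cv2.imwrite("pics/w11.png",c["pixels"])
go(.5505,-.1905,.19,101.12)
E
```

```text
t 14.82 pos [ 550.2 -190.6  167.3] rpy [-90.   -0.  101.1] q [-19.   9.  -1.  80.  -0. -30.] F [-0.3 -0.2 -2.9] open 36.3
shift cm [ 0.   -2.27 -0.02] rot [-0.05 -0.06  0.03] rows 1
```

View pics/w11.png

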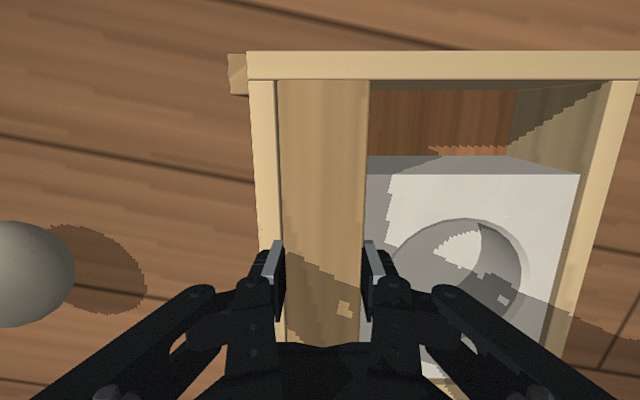

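The bar is in the slot with about 15 mm to go. I release it, rise, and shut the fingers to press it home.

Emit:
{"method": "arm_command", "body": {"rows": [0,0,0,0,0,0,0.2,0,0,0,0,0,0,0.2,0,0,0,0,0,0,0.2,0,-1.5,0,0,0,0,0.2,0,-3.5,0,0,0,0,-1,0,-4,0,0,0,0,-1,0,-4,0,0,0,0,-1,0,-4,0,0,0,0,-1,0,-4,0,0,0,0,-1]}}

```text
time: 15.57
ee_pos: [0.5503, -0.1906, 0.2068]
tcp_rot: [-89.9, -0.0, 101.1]
wrist_force: [-0.7, -0.1, -0.8]
opening: -0.0003
```

```bash
python3 - <<'E'
from h import *
c=cam("wrist");cv2.imwrite("pics/w12.png",c["pixels"])
go(.5505,-.1905,.175,101.12)
w=cloud(c)
d=w[...,:2]-[.5399,-.1365]
X=d@[.9812,.1929];Y=d@[-.1929,.9812]
for x in(-.075,-.06,-.045,-.03): 
    k=(abs(X-x)<.005)&(abs(Y+.055)<.012);print(x,k.sum(),np.nanmedian(w[k][:,2]))
k=(abs(X+.06)<.01)&(abs(Y+.0815)<.003);print("rim",np.nanmedian(w[k][:,2]))
E
```

```text
t 15.62 pos [ 550.2 -190.6  206.7] rpy [-89.9  -0.  101.1] q [-19.   9.   3.  85.  -0. -30.] F [-0.1 -0.3 -0.4] open -0.2
shift cm [-0.    3.17 -0.04] rot [-0.07 -0.06  0.04] rows 1
-0.075 701 0.09463131624031548
-0.06 682 0.0946027310879452
-0.045 632 0.0946326016036394
-0.03 582 0.09460328354966524
rim 0.09465125778313205
```

View pics/w12.png

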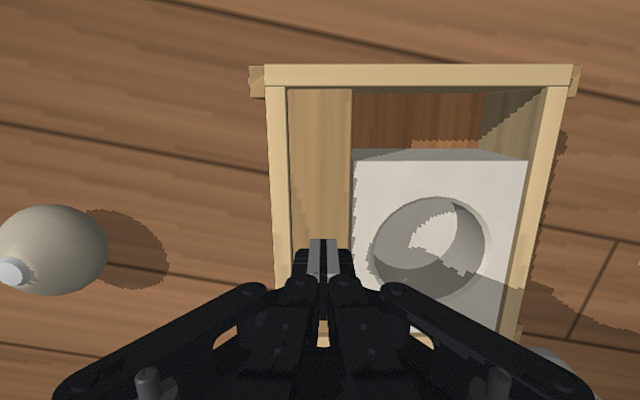

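The bar dropped fully home: its top is at 94.6 mm, level with the rim. Now the wedge.

```bash
python3 -c "
from h import *
go(.552,.172,.26,93)"
```

```text
t 15.62 pos [ 550.2 -190.6  206.7] rpy [-89.9  -0.  101.1] q [-19.   9.   3.  85.  -0. -30.] F [-0.1 -0.3 -0.4] open -0.2
shift cm [35.55 -5.31 -7.13] rot [-0.08  8.06  0.04] rows 9
```

Emit:
{"method": "arm_command", "body": {"rows": [3,-3,-0.6,0,0,0,-1,7,-5.3,-1.4,0,2,0,-1,11,-5.3,-2.2,0,4,0,0,15,-5.3,-3,0,6,0,1,19,-5.3,-3.8,0,8,0,1,23,-5.3,-4.6,0,8,0,1,27,-5.3,-5.4,0,8,0,1,31,-5.3,-6.2,0,8,0,1,34,-5.3,-6.8,0,8,0,1,35.5,-5.3,-7.1,0,8,0,1,35.5,-5.3,-7.1,0,8,0,1,35.5,-5.3,-7.1,0,8,0,1]}}

```text
time: 16.62
ee_pos: [0.5518, 0.172, 0.2599]
tcp_rot: [-89.9, 0.0, 93.2]
wrist_force: [0.1, -0.7, -0.2]
opening: 0.085
```

```bash
python3 - <<'E'
from h import *
c=cam("wrist");cv2.imwrite("pics/w13.png",c["pixels"])
w=cloud(c)
m=(w[...,2]>.073)&(w[...,2]<.083)&(abs(w[...,0]-.555)<.05)&(abs(w[...,1]-.172)<.05)
q=w[m];print(m.sum(),cv2.minAreaRect(q[:,:2].astype(np.float32)*1000),np.nanpercentile(q[:,2],[5,50,95]))
go(.5525,.172,.115,93)
E
```

```text
3702 ((552.9744262695312, 173.12071228027344), (49.14295196533203, 60.0923957824707), 3.742248773574829) [0.07740836 0.07863998 0.07975886]
t 16.67 pos [551.9 171.1 260.1] rpy [-89.9   0.   93.1] q [17.  8.  9. 91. -0. 14.] F [ 0.6 -0.4 -0.7] open 85.3
shift cm [ 0.09 14.51 -0.08] rot [-0.07  0.09 -0.03] rows 4
```

View pics/w13.png

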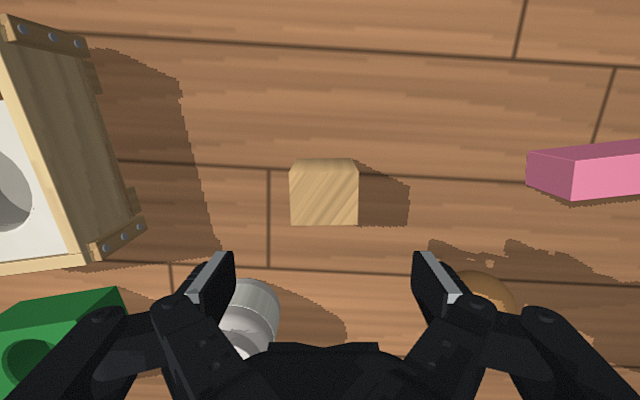

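The wedge head is at (324,192), measured 49 x 60 mm with its top at z 78.6, which matches. I go down with open jaws over its parallel faces.

Emit:
{"method": "arm_command", "body": {"rows": [0.2,1,0.33,0,-0.6,0,1,0.2,5,0.33,0,-0.6,0,1,0.2,9,0.33,0,-0.6,0,1,0.2,12,0.33,0,-0.6,0,1,0.2,13.8,0.33,0,-0.6,0,1,0.2,14.5,0.33,0,-0.6,0,1,0.2,14.5,0.33,0,-0.6,0,1]}}

```text
time: 17.25
ee_pos: [0.548, 0.1717, 0.1142]
tcp_rot: [-89.8, 0.0, 93.6]
wrist_force: [-1.1, -0.1, 0.0]
opening: 0.0854
```

```bash
python3 - <<'E'
from h import *
c=cam("wrist");cv2.imwrite("pics/w14.png",c["pixels"])
go(.548,.173,.115,93.7)
E
```

```text
t 17.3 pos [548.7 172.2 116. ] rpy [-90.    0.   93.6] q [17.  9. -6. 75. -0. 14.] F [ 0.1 -0.4  1.4] open 85.6
shift cm [0.09 0.1  0.07] rot [-0.03 -0.12 -0.01] rows 1
```

View pics/w14.png

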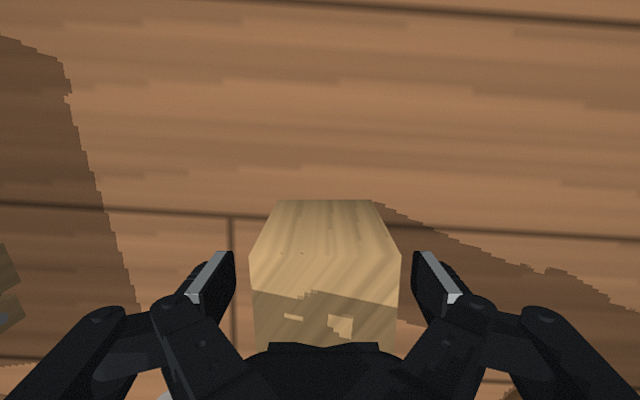

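The wedge lies between the pads with about 15 px free on each side. I close and lift.

Emit:
{"method": "arm_command", "body": {"rows": [0.05,0.1,0,0,0,0,-1,0.05,0.1,0,0,0,0,-1,0.05,0.1,0,0,0,0,-1,0.05,0.1,0,0,0,0,-1,0.05,0.1,0,0,0,0,-1,0,-2,0,0,0,0,-1,0,-6,0,0,0,0,-1,0,-10,0,0,0,0,-1,0,-14,0,0,0,0,-1,0,-15,0,0,0,0,-1,0,-15,0,0,0,0,-1], "force": 80}}

```text
time: 18.22
ee_pos: [0.5497, 0.1736, 0.2707]
tcp_rot: [-90.4, -0.1, 93.7]
wrist_force: [0.7, -0.2, -0.9]
opening: 0.059
```

```bash
python3 - <<'E'
from h import *
o=sensors.get_obs();p0=o["ee_pos"]
c=cam("wrist");cv2.imwrite("pics/w15.png",c["pixels"])
w=cloud(c)
M=R.from_euler("xyz",o["tcp_rot"],degrees=True)
L=(w-p0)@M.as_matrix()  # tool coords
m=(abs(L[...,1]-.04)<.02)&(abs(L[...,0])<.029)&(abs(L[...,2])<.05)
q=L[m];print(m.sum(),"depth",np.percentile(q[:,1],[2,50,98]),"z",np.percentile(q[:,2],[1,50,99]),"x",np.percentile(q[:,0],[1,99]))
r=q[(q[:,1]<np.median(q[:,1])+.003)];print(cv2.minAreaRect(r[:,[0,2]].astype(np.float32)*1000))
go(.49,-.12,.26,101.12)
E
```

```text
16140 depth [0.03704652 0.03854385 0.05708199] z [-0.02540548  0.00430825  0.02142767] x [-0.02872076  0.02844895]
((0.02309417724609375, -3.125387191772461), (58.0612907409668, 49.89472579956055), 0.1448058784008026)
t 18.27 pos [549.3 173.4 267.7] rpy [-90.2  -0.1  93.7] q [18.  8.  9. 91.  0. 14.] F [ 0.6  0.8 -2.2] open 59.0
shift cm [-28.9    0.72   7.79] rot [ 0.2  -7.45  0.04] rows 8
```

View pics/w15.png

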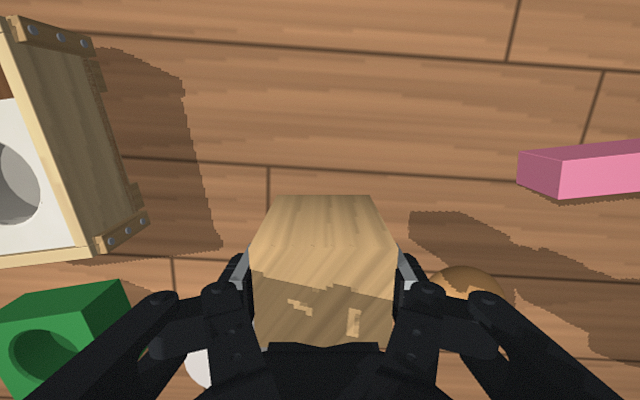

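The wedge is held upright, gripped about 4 mm off its foot axis, with its foot about 115 mm below the TCP. Now I move over the end gap.

```bash
python3 -c "
from h import *
go(.4725,-.1297,.265,101.12)"
```

```text
t 18.27 pos [549.3 173.4 267.7] rpy [-90.2  -0.1  93.7] q [18.  8.  9. 91.  0. 14.] F [ 0.6  0.8 -2.2] open 59.0
shift cm [-29.76   0.21   9.6 ] rot [ 0.2  -7.45  0.04] rows 8
```

Emit:
{"method": "arm_command", "body": {"rows": [-2,0.2,0.7,0,-1,0,-1,-6,0.2,2,0,-3,0,-1,-10,0.2,3.3,0,-5,0,-1,-14,0.2,4.6,0,-7,0,-1,-18,0.2,5.8,0,-7.5,0,-1,-22,0.2,7.1,0,-7.5,0,-1,-25.5,0.2,8.2,0,-7.5,0,-1,-28.5,0.2,9.2,0,-7.5,0,-1,-29.8,0.2,9.6,0,-7.5,0,-1,-29.8,1.5,9.6,0,-7.5,0,-1,-29.8,3,9.6,0,-7.5,0,-1,-29.8,3,9.6,0,-7.5,0,-1]}}

```text
time: 19.27
ee_pos: [0.4705, -0.1304, 0.2315]
tcp_rot: [-89.7, -0.2, 101.1]
wrist_force: [-0.0, 0.5, -0.7]
opening: 0.0587
```

```bash
python3 - <<'E'
from h import *
c=cam("wrist");cv2.imwrite("pics/w16.png",c["pixels"]);np.savez("w16.npz",**c)
b=cam("scene");s=b["pixels"][190:310,220:360];cv2.imwrite("pics/s16.png",cv2.resize(s,None,fx=5,fy=5,interpolation=cv2.INTER_CUBIC))
go(.4725,-.1297,.19,101.12)
w=cloud(c)
d=w[...,:2]-[.5399,-.1365]
X=d@[.9812,.1929];Y=d@[-.1929,.9812]
k=(abs(w[...,2]-.0945)<.003)&(X<-.07)&(abs(Y)<.06)
print("end rim x",np.percentile(X[k]*1000,[2,98]),k.sum())
k=(abs(w[...,2]-.0945)<.003)&(X<-.03)&(Y>.07)
print("side rim y",np.percentile(Y[k]*1000,[2,98]),k.sum())
E
```

```text
t 19.37 pos [ 471.3 -130.1  234.5] rpy [-8.990e+01 -1.000e-01  1.012e+02] q [-15.  -4.  -7.  88.   0. -27.] F [-0.7  0.2 -0.4] open 59.2
shift cm [ 0.01  4.45 -0.14] rot [-0.15  0.04  0.08] rows 2
end rim x [-98.87777175 -71.72415705] 3530
side rim y [71.1127732 86.3532543] 1403
```

View pics/w16.png

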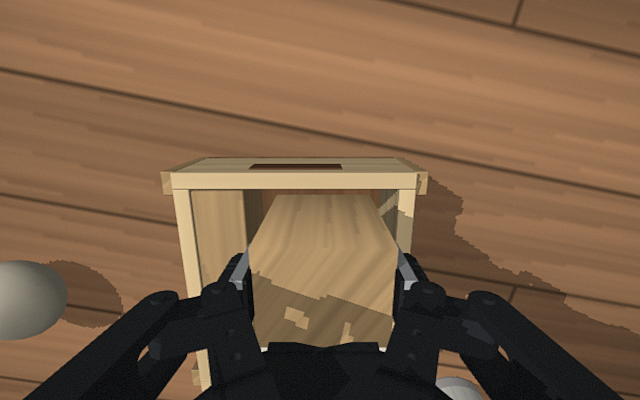

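View pics/s16.png

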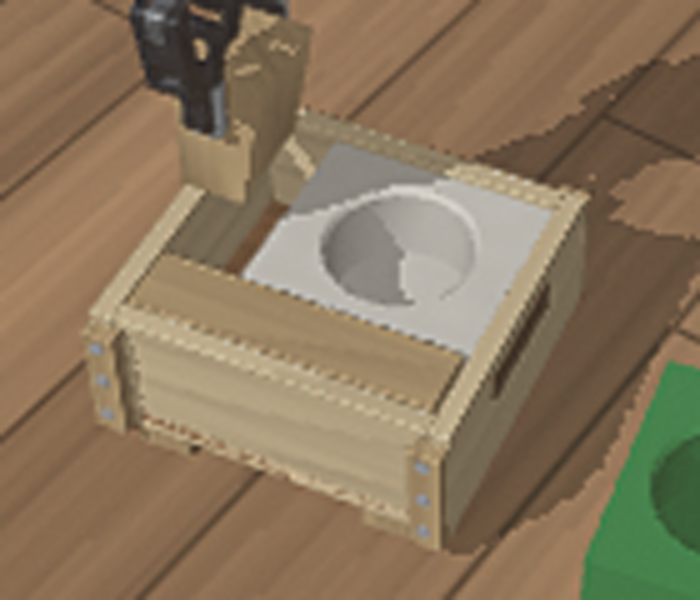

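The wedge hangs over the end gap, its upright face near the end wall (row 195 against rim row 188) and its foot still above the rim. I lower it.

Emit:
{"method": "arm_command", "body": {"rows": [0,0.5,-0.12,0,0,0,-1,0,1,-0.12,0,0,0,-1,0,1.5,-0.12,0,0,0,-1,0,2,-0.12,0,0,0,-1,0,2.5,-0.12,0,0,0,-1,0,3,-0.12,0,0,0,-1,0,3.5,-0.12,0,0,0,-1]}}

```text
time: 19.95
ee_pos: [0.473, -0.13, 0.2003]
tcp_rot: [-90.0, -0.0, 101.2]
wrist_force: [0.1, -0.1, -0.9]
opening: 0.0589
```

Emit:
{"method": "arm_command", "body": {"rows": [0,0.5,0,0,0,0,-1,0,1,0,0,0,0,-1,0,1.5,0,0,0,0,-1,0,2,0,0,0,0,-1]}}

```text
time: 20.28
ee_pos: [0.4731, -0.1301, 0.1804]
tcp_rot: [-90.0, -0.0, 101.2]
wrist_force: [0.5, 0.9, -0.6]
opening: 0.0592
```

```bash
python3 - <<'E'
from h import *
c=cam("wrist");cv2.imwrite("pics/w17.png",c["pixels"])
go(.4725,-.1297,.16,101.12)
E
```

```text
t 20.33 pos [ 472.8 -130.   179.4] rpy [-89.9  -0.  101.2] q [-15.  -4. -12.  81.  -0. -27.] F [-0.7  0.3 -1.9] open 58.9
shift cm [0.04 1.94 0.02] rot [-0.07  0.04  0.03] rows 1
```

View pics/w17.png

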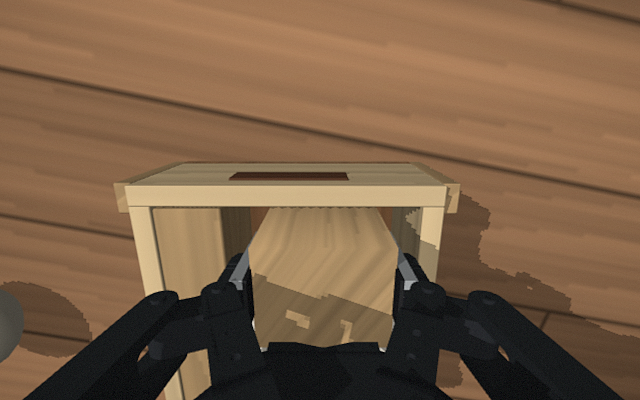

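Entering freely. I continue down in small steps until the force rises.

Emit:
{"method": "arm_command", "body": {"rows": [0,0.4,0,0,0,0,-1,0,0.8,0,0,0,0,-1,0,1.1,0,0,0,0,-1,0,1.4,0,0,0,0,-1]}}

```text
time: 20.67
ee_pos: [0.4731, -0.1301, 0.1666]
tcp_rot: [-90.0, 0.0, 101.2]
wrist_force: [-0.0, -0.2, -1.4]
opening: 0.0589
```

Emit:
{"method": "arm_command", "body": {"rows": [0,0.2,0,0,0,0,-1,0,0.4,0,0,0,0,-1,0,0.6,0,0,0,0,-1]}}

```text
time: 20.92
ee_pos: [0.4728, -0.1302, 0.1609]
tcp_rot: [-90.0, 0.0, 101.2]
wrist_force: [-4.9, -0.7, 3.9]
opening: 0.0592
```

Emit:
{"method": "arm_command", "body": {"rows": [0,0.2,0.07,0,0,0,-1,0,0.4,0.12,0,0,0,-1]}}

```text
time: 21.08
ee_pos: [0.4719, -0.1304, 0.1568]
tcp_rot: [-90.0, 0.0, 101.2]
wrist_force: [-0.7, -0.1, 0.7]
opening: 0.059
```

Emit:
{"method": "arm_command", "body": {"rows": [0,0.15,0.03,0,0,0,-1,0,0.3,0.05,0,0,0,-1]}}

```text
time: 21.25
ee_pos: [0.4714, -0.1304, 0.1538]
tcp_rot: [-90.0, 0.0, 101.2]
wrist_force: [-1.9, 0.3, 4.0]
opening: 0.0588
```

Emit:
{"method": "arm_command", "body": {"rows": [0,0.15,0.03,0,0,0,-1,0,0.3,0.05,0,0,0,-1]}}

```text
time: 21.42
ee_pos: [0.4714, -0.1306, 0.1518]
tcp_rot: [-90.1, 0.0, 101.2]
wrist_force: [-3.4, 1.3, 13.2]
opening: 0.0591
```

Emit:
{"method": "arm_command", "body": {"rows": [0,0.15,0,0,0,0,-1,0,0.25,0,0,0,0,-1]}}

```text
time: 21.58
ee_pos: [0.4713, -0.1307, 0.151]
tcp_rot: [-90.2, 0.1, 101.1]
wrist_force: [-10.3, 1.9, 28.7]
opening: 0.0589
```

The wedge is pressing with about 29 N. I hold that, then open and rise.

Emit:
{"method": "arm_command", "body": {"rows": [0,0.05,0.05,0,0,0,-1,0,0.05,0.05,0,0,0,-1]}}

```text
time: 21.75
ee_pos: [0.4712, -0.1307, 0.151]
tcp_rot: [-90.2, 0.1, 101.2]
wrist_force: [-7.3, 2.4, 22.9]
opening: 0.0587
```

Emit:
{"method": "arm_command", "body": {"rows": [0,0,0,0,0,0,0.7,0,0,0,0,0,0,0.7,0,0,0,0,0,0,0.7,0,-1,0,0,0,0,0.7,0,-3,0,0,0,0,0.7,0,-6,0,0,0,0,0.7,0,-6,0,0,0,0,-1,0,-6,0,0,0,0,-1,0,-6,0,0,0,0,-1]}}

```text
time: 22.5
ee_pos: [0.4705, -0.1306, 0.2079]
tcp_rot: [-90.0, 0.0, 101.2]
wrist_force: [-0.2, -0.3, -0.2]
opening: 0.0373
```

```bash
python3 - <<'E'
from h import *
c=cam("wrist");cv2.imwrite("pics/w18.png",c["pixels"]);w=cloud(c)
b=cam("scene");s=b["pixels"][190:310,220:360];cv2.imwrite("pics/s18.png",cv2.resize(s,None,fx=5,fy=5,interpolation=cv2.INTER_CUBIC))
d=w[...,:2]-[.5399,-.1365]
X=d@[.9812,.1929];Y=d@[-.1929,.9812]
k=(abs(w[...,2]-.115)<.008)&(X<-.04)&(abs(Y-.02)<.05)
q=w[k];print("wedge head z",np.percentile(q[:,2],[2,50,98]),cv2.minAreaRect(np.stack([X[k],Y[k]],-1).astype(np.float32)*1000))
A=np.c_[X[k],Y[k],np.ones(k.sum())];print("slope",np.linalg.lstsq(A,q[:,2],rcond=None)[0])
go(.4714,-.1306,.19,101.12)
E
```

```text
wedge head z [0.10987958 0.11283362 0.11407226] ((-63.7406005859375, 19.656631469726562), (60.1065673828125, 47.44950485229492), 89.99671936035156)
slope [ 0.01677438 -0.00297685  0.11392425]
t 22.6 pos [ 470.1 -130.5  207. ] rpy [-89.9  -0.  101.2] q [-16.  -4. -10.  84.   0. -27.] F [ 0.2 -0.6 -0.2] open 22.0
shift cm [-0.04  1.7  -0.13] rot [-0.07  0.04  0.04] rows 1
```

View pics/w18.png

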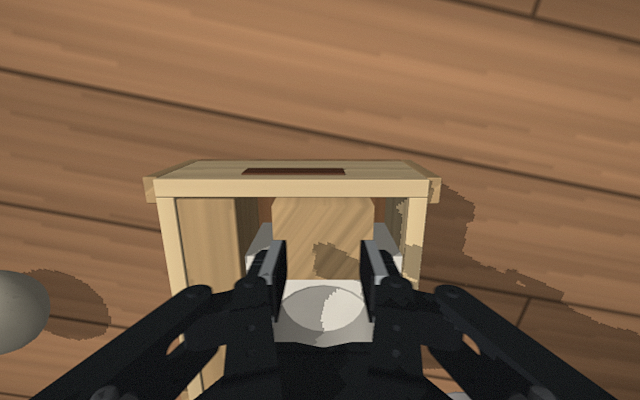

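View pics/s18.png

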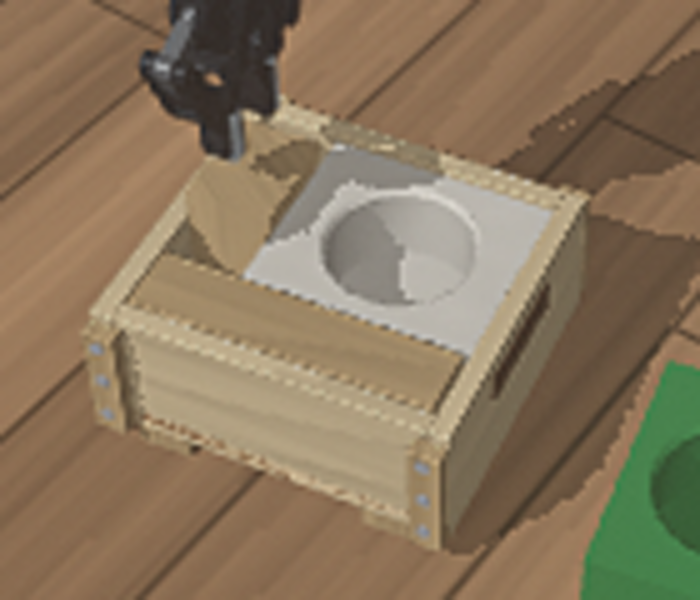

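The wedge head is level at z 113.5 mm (foot about 11 mm above the crate floor), its upright face against the wall. I add one press on top with shut fingers to make sure it stays jammed.

Emit:
{"method": "arm_command", "body": {"rows": [0,0,-0.5,0,0,0,-1,0,0,-0.5,0,0,0,-1,0,0.5,-0.5,0,0,0,-1,0,1.0,-0.5,0,0,0,-1,0,1.4,-0.5,0,0,0,-1,0,1.7,-0.5,0,0,0,-1,0,1.8,-0.5,0,0,0,-1]}}

```text
time: 23.18
ee_pos: [0.475, -0.1296, 0.189]
tcp_rot: [-89.9, -0.0, 101.2]
wrist_force: [0.2, 0.3, -0.6]
opening: -0.0001
```

Emit:
{"method": "arm_command", "body": {"rows": [0,0.1,0,0,0,0,-1,0,0.2,0,0,0,0,-1]}}

```text
time: 23.35
ee_pos: [0.4753, -0.1297, 0.1879]
tcp_rot: [-90.0, 0.0, 101.2]
wrist_force: [0.5, -0.2, 1.0]
opening: -0.0
```

Emit:
{"method": "arm_command", "body": {"rows": [0,0.1,0,0,0,0,-1,0,0.15,0,0,0,0,-1]}}

```text
time: 23.52
ee_pos: [0.4754, -0.1296, 0.1864]
tcp_rot: [-90.0, 0.0, 101.2]
wrist_force: [0.7, 0.2, 0.3]
opening: 0.0001
```

Emit:
{"method": "arm_command", "body": {"rows": [0,0.1,0,0,0,0,-1,0,0.15,0,0,0,0,-1]}}

```text
time: 23.68
ee_pos: [0.4753, -0.1297, 0.1849]
tcp_rot: [-90.0, 0.0, 101.2]
wrist_force: [-0.1, 0.0, 6.7]
opening: -0.0001
```

Emit:
{"method": "arm_command", "body": {"rows": [0,0.1,0,0,0,0,-1,0,0.1,0,0,0,0,-1]}}

```text
time: 23.85
ee_pos: [0.4753, -0.1296, 0.1849]
tcp_rot: [-90.0, 0.0, 101.2]
wrist_force: [-4.6, 0.7, 7.5]
opening: -0.0001
```

Emit:
{"method": "arm_command", "body": {"rows": [0,0.1,0,0,0,0,-1,0,0.1,0,0,0,0,-1]}}

```text
time: 24.02
ee_pos: [0.4753, -0.1297, 0.1848]
tcp_rot: [-90.1, 0.0, 101.2]
wrist_force: [-5.4, 1.5, 14.7]
opening: -0.0002
```

Emit:
{"method": "arm_command", "body": {"rows": [0,0.1,0,0,0,0,-1,0,0.15,0,0,0,0,-1]}}

```text
time: 24.18
ee_pos: [0.4753, -0.1297, 0.1846]
tcp_rot: [-90.1, 0.1, 101.2]
wrist_force: [-11.6, 1.8, 28.6]
opening: 0.0002
```

Emit:
{"method": "arm_command", "body": {"rows": [0,0.05,0,0,0,0,-1,0,0.05,0,0,0,0,-1]}}

```text
time: 24.35
ee_pos: [0.4753, -0.1297, 0.1845]
tcp_rot: [-90.2, 0.1, 101.2]
wrist_force: [-10.7, 2.8, 27.4]
opening: 0.0002
```

The wedge did not move under 28 N. I retreat and do a final check.

Emit:
{"method": "arm_command", "body": {"rows": [0,-0.5,0,0,0,0,-1,0,-3,0,0,0,0,-1,0,-7,0,0,0,0,-1,0,-10,5,0,0,0,-1,0,-10,10,0,0,0,-1,0,-10,10,0,0,0,-1,0,-10,10,0,0,0,-1]}}

```text
time: 24.93
ee_pos: [0.3745, -0.1495, 0.2828]
tcp_rot: [-90.1, 0.1, 101.1]
wrist_force: [0.6, 0.1, 0.2]
opening: 0.0001
```

```bash
python3 - <<'E'
from h import *
a=cam("top");b=cam("scene");o=sensors.get_obs()
s=b["pixels"][190:310,220:360];cv2.imwrite("pics/s19.png",cv2.resize(s,None,fx=4,fy=4,interpolation=cv2.INTER_CUBIC))
s=a["pixels"][100:240,180:510];cv2.imwrite("pics/t19.png",cv2.resize(s,None,fx=2.4,fy=2.4,interpolation=cv2.INTER_CUBIC))
w=cloud(a);d=w[...,:2]-[.5426,-.1365]
X=d@[.9812,.1929];Y=d@[-.1929,.9812]
k=(w[...,2]>.104)&(w[...,2]<.125)&(abs(X+.063)<.035)&(abs(Y-.02)<.045)
print("wedge",k.sum(),np.median(w[k][:,2]),cv2.minAreaRect(np.stack([X[k],Y[k]],-1).astype(np.float32)*1000))
k=(abs(X)<.07)&(abs(Y+.055)<.012);print("bar z",np.median(w[k][:,2]))
k=(X>.06)&(X<.08)&(abs(Y-.02)<.03);print("mould z",np.median(w[k][:,2]))
# mould end edge vs wall by saturation profile
w0=cloud(dict(np.load("top0.npz")))
for n,bx in(("jar",(280,100,325,150)),("pot",(185,115,235,165)),("bisque",(465,135,505,180))):
    u0,v0,u1,v1=bx
    for W in(w0,w):
        q=W[v0:v1,u0:u1].reshape(-1,3);q=q[(q[:,2]>.03)&(q[:,2]<.13)];print(n,np.round(q.mean(0)[:2]*1000,1))
print(o["time"],o["wrist_force"])
E
```

```text
wedge 456 0.11159928453797918 ((-62.940773010253906, 19.16878890991211), (48.638484954833984, 60.80719757080078), 0.14510519802570343)
bar z 0.09354851374316686
mould z 0.08888679194059734
jar [715.5  82.7]
jar [715.5  82.6]
pot [682.9 338.4]
pot [683.  338.5]
bisque [ 636.7 -407. ]
bisque [ 636.8 -407.2]
25.0333 [ 0.27517594 -0.88705408 -0.48747095]
```

View pics/s19.png

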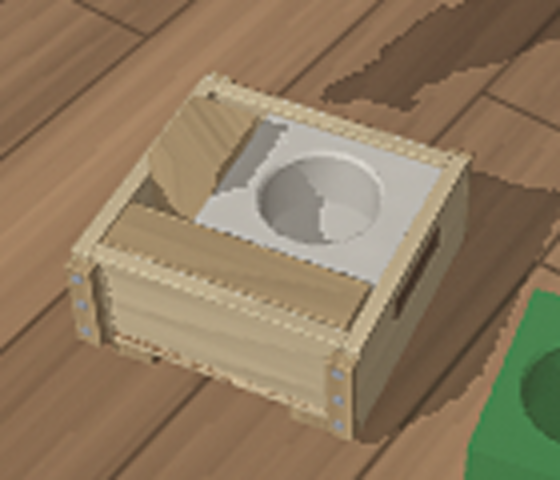

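View pics/t19.png

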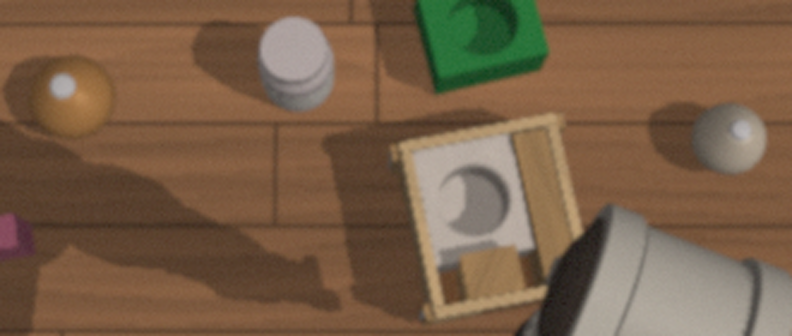

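The mould is square in the far-left corner, the bar lies home beside it, and the wedge is jammed upright at the near end. The pots and jar have not moved, so I hand in the job.

```bash
python3 -c "
from h import *
print(bot.job_done())"
```

```text
the job is handed in; nothing more can be done
None
```

The mould is blocked in and I handed the job in at about 25 s of the 72 s allowed; no verdict came back.

- **Mould:** I dragged it with shut fingers in its hollow against the far end wall (last reading about 19 N), then against the left side wall (about 15 N). It looks square and flush in the pictures.
- **Bar:** it slid into the side gap with no contact force and dropped home when released. Its top reads level with the crate rim, so I did not press it.
- **Wedge:** I pressed it into the near end gap with about 29 N while gripped and let go. I pressed again on top with about 28 N, and it did not sink any further.

**Last checks:**
- The wedge head is level at z ≈ 112–113 mm, which puts its foot about 11 mm above the crate floor.
- The bar top reads 94 mm and the mould top 89 mm, both as expected.
- The jar and both pots moved less than 0.3 mm, and the gripper was clear of everything.

**Limits and disagreements:**
- The wedge's remaining jamming force could not be measured directly.
- The top camera read about 2.7 mm too far in x compared with the wrist camera, so I worked from the wrist camera.

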